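# Hang the ladder frame on the two snap hooks

## Robot

A 6-joint arm with a two-finger parallel gripper is mounted at the origin on the work surface. World frame = base frame: x ahead of the robot, y to its left, z up, the work surface at z = 0. Lengths are in mm, angles in rad, forces in N, time in s.
With the tool pointing down it reaches from about 375 to 900 mm from the base axis. Payload 3.1 kg.
Tool frame: the origin (TCP) lies where the fingers leave the gripper's body, on its centre line; the fingertips stand 70 mm ahead of it and the grasp point (between the pads) lies 51 mm ahead of it; z points along the fingers, y is the line along which they close (so a half turn about z gives the same grasp; the last joint's range is limited). The gripper opens to 87 mm and grips with 3 to 60 N. Pads are 19 mm wide; open, the fingers measure 117 mm over their backs; the gripper's body (75 mm by 190 mm) begins 51 mm behind the grasp point.
Start: joints at [1.107, 0.527, 1.433, -0, 1.181, -0.178], TCP at [176.163, 599.637, 292.248] pointing down, gripper open.
Joint ranges: [-3.08, 3.08], [-0.75, 2.2], [0.22, 2.44], [-1.43, 4.57], [0, 2.65], [-2.85, 2.85]. Speed limits (rad/s): [2.79, 2.79, 3.14, 3.14, 3.14, 3.14].

## Interface

Orientations are given as a unit quaternion [w, x, y, z].
In Python, from rig import arm gives the robot as it stands. The module is installed in compiled form; this text tells all that it offers.
- The arm moves only by the tool apply_moves, never from a script. Its argument "motion" is a list of rows, each a list of 4 numbers: the shift along the tool's x, y, z in m, then the turn about the tool's z in rad. In form: [[x, y, z, twist], ...]. A call has 1 to 8 rows; each row is the pose to reach, as a shift and turn from the pose commanded when the call began, along the tool's axes at that moment; what a row does not reach only later rows make up. A row lasts 1/10 s, in which the tool goes at most 50 mm and 8.59 degrees, less where a joint would pass 70% of its speed; a pose out of reach is approached as far as the arm can. A call with a gripper value outside its range is refused whole. "grip" is the opening, from -1 (shut) to 1 (fully open), set as the call begins (left out, the last holds). The fingers move at their own pace and stop on an object; "squeeze" is the grip in N (left out, the last holds). Time passes only in rows, so rows that repeat a pose let the fingers close. It gives the time, the measured TCP pose, the force, the opening and the grip force at its end, in the units of the state.
- arm.get_obs(): the state, without advancing time (a new reading comes with each control period).
- arm.snapshot(name): name is "side" or "top"; returns a dict with "color" (400x640x3 uint8, red, green, blue), "z_map" (400x640 float32, mm along the optical axis (not along the pixel's ray), 0 where there is no reading), "camera_matrix" (3x3 intrinsics, pixels), "R" (3x3) and "t" (3): a world point X has camera coordinates R X + t. Camera axes: x right, y down, z forward; pixel columns grow to the right and rows downward; lengths in mm; the calibration is good to about 2 mm. A picture is of the moment at which its call begins.
- arm.hand_in(): hands the job in; it is judged then, once.
The state is a dict: "time": time; "joints": joint angles; "dq": joint speeds; "joint_torque": joint torques, N m; "tool_pos": TCP position; "tcp_rot": TCP orientation; "contact_force": force on the tool from outside, world axes, zero at the start; "moment": the same for the moment, N m; "grip_width": opening from 0.0 (shut) to 1.0 (fully open); "grip_force": force on a finger pad.
Only numpy, scipy, OpenCV 4.12 (cv2) and the standard library are available. Lean on these libraries where they do the work, as an engineer would, in place of code of your own. Each camera call takes 0.05 s, during which the arm holds its last target. There are 200 camera calls.

## Task

Lift the aluminium ladder frame out of its wooden cradle by the orange sleeve and lay its two round end stubs into the two hooks of the blue hanging stand, then press it gently down, never hard (under about 30 N), until both hooks have snapped shut over their stubs. Make sure that both ends are fully home before you let go, leave the frame hanging there at rest, and do not disturb the other things on the bench.

Things in the scene. Friction and masses are not known exactly. Their poses are not given: they have to be found in the camera images.
- frame: Loose aluminium ladder frame, 0.4 to 0.58 kg, upright in the cradle: two square rails 15 x 15 x 250 mm along its y and four uprights, 120 mm high. From both ends of the top rail a round steel stub, 12 mm diameter, runs on along y to 175 mm from the middle; stub axis 112.5 mm above the underside. Origin: middle of the underside, z up, x its thin direction; front/back and left/right alike.
- sleeve (a point): Centre of the orange sleeve round the middle of the frame's top rail, on the stub axis, 112.5 mm above the frame's underside. The sleeve is 18 x 18 mm and 70 mm long along the frame's y: the place to grip, fingers closing along the frame's x.
- cradle: Fixed wooden cradle, 90 x 250 mm, board 15 mm thick; four cheek blocks, up to 41 mm above the bench, form two slots 20 mm wide, 26 mm deep, along its y, in which the frame's lower rail stands. Origin: centre of its underside on the bench. The frame's underside starts 15 mm above it.
- stand: Fixed hanging stand: dark base plate, two posts, a blue yoke with two hooks. Origin on the bench straight below the line (along the stand's y, x = 0) on which the hung stubs lie; x points to the back of the hooks. The hooks are clamped at any height within 40 mm, the right one up to 7 mm off the left; NOT measured. Between the hooks nothing stands above 140 mm.
- hook_left (a point): Axis of a fully seated stub in the hook at the stand's y = +150 mm IF the yoke were at its lowest (175 mm above the bench); in truth 0 to 40 mm higher. Point fixed to the stand. Hook 16 mm wide, open at the top; throat from x = -11 to +11 mm, widening above to a funnel; lip top 34 mm, back plate top 50 mm above the seated axis. Sideways (y) the frame has 15 mm of play.
- hook_right (a point): The same for the hook at the stand's y = -150 mm, up to 7 mm higher or lower than the left one. In each hook a brass spring bolt reaches into the throat from the back: a stub coming down meets its slope about 25 mm above the seated position, pushes it back (2 to 5 N downwards per hook) and near the bottom it snaps shut above the stub and holds it.
- seat_left (a joint): Orange spring seat at the bottom of the left hook (stand's y = +150 mm): 0 = up and free, 0.008 m = pressed fully down (hard stop). It pushes up with 1.9 N at 0 to 4.9 N at 0.008, more than half the frame's weight: an end not held by its bolt springs back to about 0.004 or less, one held by its snapped bolt reads about 0.0065.
- seat_right (a joint): The same for the right hook (stand's y = -150 mm). The two are the check that both ends are home. As the hooks may differ by 7 mm in height, the frame may have to be tilted (up to 0.025 rad) for both ends to snap in.
- screwdriver: Red-handled screwdriver lying on the bench; bystander, leave it where it is. Origin: on its underside.
- roll: Roll of white tape, 90 mm across, 25 mm high; bystander, leave it where it is. Origin: on its underside.
- switch_plate: Red plate on four white feet, 100 x 100 mm, 34 mm high; bystander, leave it where it is. Origin: on its underside.

How it is judged:
By the outcome, as a careful person would: the job done as asked, in the order asked, and still so for the second after the job is handed in, with the robot touching nothing.
It also fails if it takes over 64 s, if anything falls off the work surface, if the arm or the gripper's body presses on something with over 40 N, if the wrist force passes 120 N, or if a joint passes its speed limit or range.

## Working session

There is one attempt and no reset: what is moved stays moved. The work goes in short steps, Python scripts to look and compute and a tool call to move; the robot and the scene stay as the last step left them, time stands still between calls to the robot, and variables do not carry over. Pictures are saved under pics/ and viewed, at most 10 in all, crops included, and the job is handed in when it is done.

Besides the shell and the picture viewer there is one more tool, called after ">>>" as name(argument=value, ...), one argument or row to a line, values as JSON. apply_moves: Moves the arm, as the interface text tells. Its arguments: {"type":"object","properties":{"motion":{"type":"array"},"grip":{"type":"number"},"squeeze":{"type":"number"}},"required":["motion"]}

```bash
mkdir -p pics; cat > h.py <<'E'
import numpy as np, cv2
from rig import arm
def snap(n):
    s=arm.snapshot(n); K=np.array(s["camera_matrix"]);R=np.array(s["R"]);t=np.array(s["t"])
    z=s["z_map"]; v,u=np.mgrid[:400,:640]
    c=np.stack([(u-K[0,2])/K[0,0]*z,(v-K[1,2])/K[1,1]*z,z],-1)
    P=(c-t)@R; P[z==0]=np.nan
    return s["color"],P,K,R,t
def save(c,f): cv2.imwrite('pics/'+f,c[...,::-1])
E
python3 - <<'E'
from h import *
for n in("top","side"):
    c,P,K,R,t=snap(n); save(c,n+'0.png'); print(n,-R.T@t,R[2])
o=arm.get_obs(); print(o)
E
```

```text
top [ 412.20683223   -3.46487102 1257.76772051] [ 0.11626269 -0.00444323 -0.99320856]
side [  335.41874894 -1075.4635744   1095.93596456] [ 0.13426337  0.73564966 -0.66392238]
{'time': 0.1, 'joints': array([ 1.10652557e+00,  5.28391711e-01,  1.43378778e+00,  1.12861055e-06,
        1.18143411e+00, -1.78505538e-01]), 'dq': array([-0.00178626, -0.00394918, -0.00181241,  0.00109729,  0.00168639,
       -0.00086813]), 'joint_torque': array([-5.31438582e-04, -4.40982807e+01, -1.77150732e+01,  6.34629582e-02,
        5.34008082e-02, -3.10509643e-05]), 'tool_pos': array([175.91165379, 599.17109249, 291.35366749]), 'tcp_rot': array([-3.19687363e-04,  1.42397075e-01,  9.89809099e-01, -9.58569891e-04]), 'contact_force': array([0.78335859, 1.62439255, 0.10038702]), 'moment': array([-0.01448111,  0.04340585, -0.02713414]), 'grip_force': 0.0, 'grip_width': 0.9968046715461938}
```

View pics/top0.png

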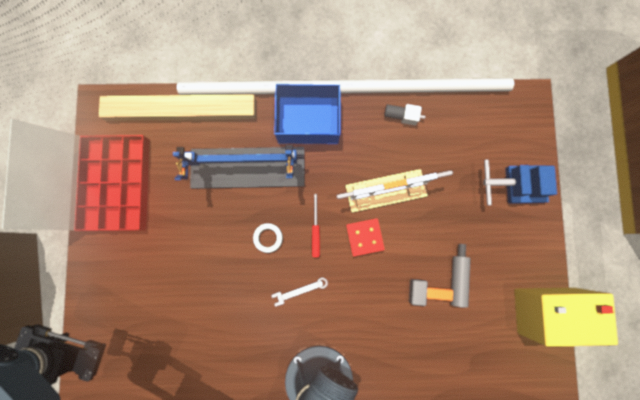

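View pics/side0.png

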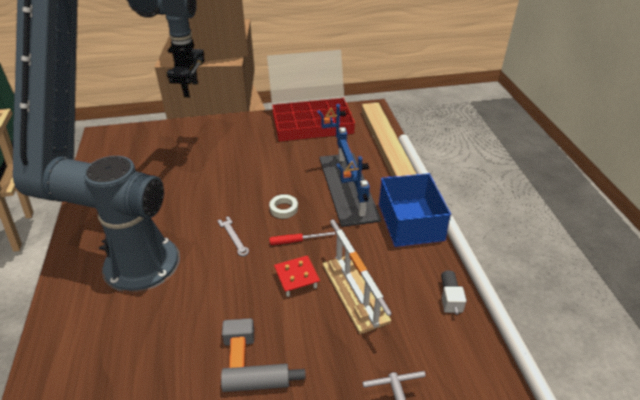

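The top view shows the frame with its orange sleeve at about (395,187), the stub ends at (340,196) and (450,174), and the stand's hooks at about (180,163) and (292,160). The side view shows the stand hooks at (330,115) and (360,165), and the sleeve at (357,262).

```bash
python3 - <<'E'
from h import *
c,P,K,R,t=snap("top"); c2,P2,*_=snap("side")
a=cv2.resize(c[135:200,160:320],None,fx=5,fy=5,interpolation=cv2.INTER_CUBIC)
b=cv2.resize(c2[95:225,300:390],None,fx=4,fy=4,interpolation=cv2.INTER_CUBIC)
b=b[:, :]; w=np.zeros((600,800,3),np.uint8); w[:325,:800]=a; save(w[:325],'standtop.png'); save(b,'standside.png')
def ora(c): 
    h=cv2.cvtColor(c,cv2.COLOR_RGB2HSV); return (h[...,0]>8)&(h[...,0]<18)&(h[...,1]>180)&(h[...,2]>150)
for n,cc,PP in(("top",c,P),("side",c2,P2)):
    k,l,s,ce=cv2.connectedComponentsWithStats(ora(cc).astype(np.uint8))
    for i in range(1,k):
        if s[i,4]>5: q=PP[l==i]; print(n,s[i],ce[i].round(1),np.nanmedian(q,0).round(1),np.nanmax(q[:,2]).round(1))
# frame top rail: points z 118..150 in region
for n,PP in(("top",P),("side",P2)):
    m=(PP[...,2]>115)&(PP[...,2]<145)&(PP[...,0]>400)&(PP[...,0]<800)&(PP[...,1]<0)&(PP[...,1]>-260)
    q=PP[m]; print(n,len(q)); 
    (cx,cy),(w_,h_),an=cv2.minAreaRect(q[:,:2].astype(np.float32)); vx,vy,x0,y0=cv2.fitLine(q[:,:2].astype(np.float32),cv2.DIST_HUBER,0,.01,.01).ravel()
    print(cx,cy,w_,h_,an,np.arctan2(vy,vx),x0,y0,np.median(q[:,2]))
    m=(PP[...,2]>145)&(PP[...,2]<320)&(PP[...,0]>500)&(PP[...,0]<850)&(PP[...,1]<480)&(PP[...,1]>130)
    q=PP[m]; print(len(q),q.min(0),q.max(0))
    for z in range(150,300,10):
        s=q[(q[:,2]>=z)&(q[:,2]<z+10)]
        if len(s): print(z,len(s),s.min(0)[:2].round(),s.max(0)[:2].round())
E
```

```text
side [325 117   4   4  14] [326.4 118.7] [620.8 368.1 189.9] 198.0
side [345 172   5   3  13] [346.7 173.1] [624.6  68.6 186.3] 190.4
side [351 253  14  18  66] [356.4 261.6] [ 582.2 -232.2  135.6] 140.3
side [229 339  10  27  74] [231.8 351. ] [ 245.  -365.4   34.2] 39.3
side [240 338   5  28  73] [242.8 351. ] [ 272.4 -375.    33.7] 39.3
top 392
608.7247314453125 -102.00694274902344 292.3319091796875 144.52357482910156 59.6309700012207 -1.3732909 573.18585 -162.32375 134.90917062255045
344 [594.2536449  365.4824084  145.29966624] [686.39384202 385.35569041 241.55703518]
150 9 [605. 366.] [665. 381.]
160 49 [605. 367.] [664. 383.]
170 25 [605. 366.] [665. 381.]
180 30 [606. 366.] [664. 382.]
190 44 [605. 367.] [666. 382.]
200 57 [603. 365.] [686. 385.]
210 63 [595. 366.] [685. 384.]
220 32 [594. 367.] [666. 384.]
230 26 [634. 367.] [665. 382.]
240 4 [656. 367.] [664. 381.]
side 401
572.88427734375 -162.56597900390625 20.34640884399414 199.10414123535156 11.205365180969238 -1.378846 571.5083 -170.50056 134.41387424120072
319 [592.03001384 354.11670776 147.27958224] [687.02958402 384.64235273 239.91201069]
150 18 [605. 360.] [665. 373.]
160 55 [605. 360.] [665. 384.]
170 26 [605. 358.] [665. 376.]
180 46 [604. 359.] [665. 383.]
190 42 [604. 358.] [685. 380.]
200 56 [598. 357.] [687. 382.]
210 39 [593. 354.] [682. 383.]
220 22 [592. 359.] [664. 379.]
230 13 [655. 357.] [666. 385.]
```

View pics/standtop.png

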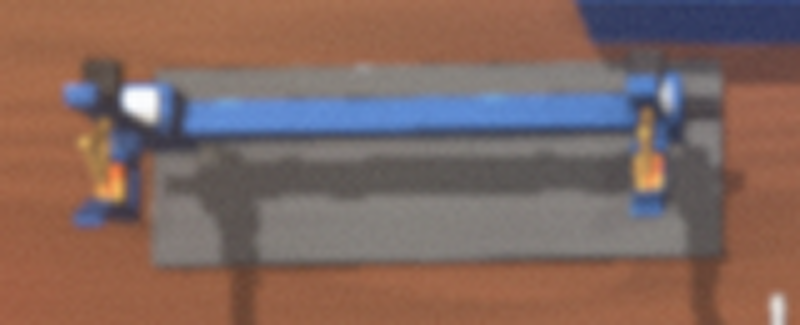

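View pics/standside.png

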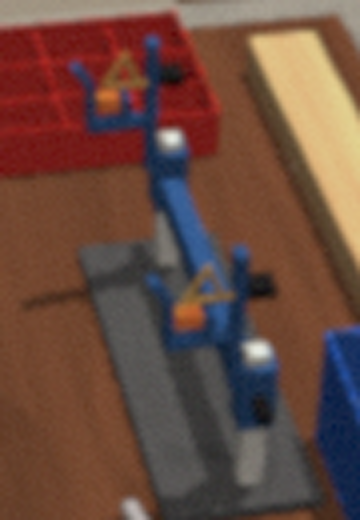

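The stand crops show the lips towards the robot (lower edge at (85,215) and (645,205) in the top crop) and the back plates and yoke behind them. So the stand's +x points away from the robot, with its yaw near 0. The orange seats lie at (112,180) and (650,172).

```bash
python3 - <<'E'
from h import *
S={n:snap(n) for n in("top","side")}
im=np.full((560,800,3),255,np.uint8)
for n,(c,P,*_) in S.items():
    h=cv2.cvtColor(c,cv2.COLOR_RGB2HSV)
    o=(h[...,0]>4)&(h[...,0]<22)&(h[...,1]>150)
    m=o&(abs(P[...,2]-135)<6)&(P[...,1]<-100)&(P[...,0]>500)
    # sleeve ends along y dir
    q=P[m]; d=np.array([-.195,.981]); s=q[:,:2]@d; r=q[:,:2]@np.array([.981,.195])
    print(n,len(q),q.mean(0).round(1),'along',np.percentile(s,[0,5,50,95,100]).round(1),'across',np.percentile(r,[0,5,50,95,100]).round(1))
    # whole rail+stubs
    m=(P[...,2]>120)&(P[...,2]<142)&(P[...,0]>480)&(P[...,0]<700)&(P[...,1]<-30)&(P[...,1]>-440)
    q=P[m]; r=q[:,:2]@np.array([.981,.195]); q=q[abs(r-np.median(r))<15];vx,vy,x0,y0=cv2.fitLine(q[:,:2].astype(np.float32),cv2.DIST_HUBER,0,.01,.01).ravel()
    s=q[:,:2]@d
    print(' rail dir',vx,vy,x0,y0,'extent',s.min().round(1),s.max().round(1))
    for k,(lo,hi) in enumerate(((345,400),(45,95))):
        m=(P[...,2]>150)&(P[...,1]>lo)&(P[...,1]<hi)&(P[...,0]>585)&(P[...,0]<695)&(P[...,2]<260)
        for p,col,oo in zip(P[m],c[m],o[m]):
            u=int((p[0]-585)*3.5)+k*400; v=int(550-(p[2]-140)*4.5)
            cv2.circle(im,(u,v),3 if n=='top' else 2,tuple(int(x) for x in col),-1 if n=='top' else 1)
        q=P[m]; b=q[(q[:,0]>640)&(q[:,2]>222)]; l=q[q[:,0]<602]
        print(' hook',k,'back top',np.sort(b[:,2])[-5:].round(1),'x',b[:,0].min().round(1),b[:,0].max().round(1),'y',b[:,1].min().round(1),b[:,1].max().round(1),'lip',np.sort(l[:,2])[-4:].round(1),l[:,0].min().round(1))
        mo=m&o; q=P[mo]; t=q[q[:,2]<212]; print('  seat/bolt',len(t),np.median(t,0).round(1),t.min(0).round(1),t.max(0).round(1))
for g in range(590,690,10):
    for k in(0,1): cv2.line(im,(int((g-585)*3.5)+k*400,550),(int((g-585)*3.5)+k*400,540 if g%50 else 525),(0,0,0),1)
for z in range(150,260,10): cv2.line(im,(0,int(550-(z-140)*4.5)),(8 if z%50 else 25,int(550-(z-140)*4.5)),(0,0,0),1)
save(im,'prof.png')
E
```

```text
<stdin>:10: RuntimeWarning: Mean of empty slice.
  ret = um.true_divide(
Traceback (most recent call last):
IndexError: index -1 is out of bounds for axis 0 with size 0
```

```bash
cat > prof.py <<'E'
from h import *
S={n:snap(n) for n in("top","side")}
im=np.full((560,800,3),255,np.uint8)
d=np.array([-.195,.981])
for n,(c,P,*_) in S.items():
    h=cv2.cvtColor(c,cv2.COLOR_RGB2HSV)
    o=(h[...,0]>4)&(h[...,0]<22)&(h[...,1]>150)
    m=(h[...,0]>4)&(h[...,0]<20)&(h[...,1]>(100 if n=='top' else 150))&(abs(P[...,2]-133)<9)&(P[...,1]<-100)&(P[...,0]>500)
    q=P[m]
    if len(q): 
        s=q[:,:2]@d; r=q[:,:2]@np.array([.981,.195])
        print(n,len(q),q.mean(0).round(1),'along',np.percentile(s,[0,5,50,95,100]).round(1),'across',np.percentile(r,[0,5,50,95,100]).round(1))
    m=(P[...,2]>120)&(P[...,2]<142)&(P[...,0]>480)&(P[...,0]<700)&(P[...,1]<-30)&(P[...,1]>-440)
    q=P[m]; r=q[:,:2]@np.array([.981,.195]); q=q[abs(r-np.median(r))<15];vx,vy,x0,y0=cv2.fitLine(q[:,:2].astype(np.float32),cv2.DIST_HUBER,0,.01,.01).ravel()
    s=q[:,:2]@d
    print(' rail dir',vx,vy,x0,y0,'extent',s.min().round(1),s.max().round(1),'end pts',q[s.argmin()].round(1),q[s.argmax()].round(1))
    for k,(lo,hi) in enumerate(((345,400),(45,95))):
        m=(P[...,2]>150)&(P[...,1]>lo)&(P[...,1]<hi)&(P[...,0]>585)&(P[...,0]<695)&(P[...,2]<260)
        for p,col in zip(P[m],c[m]):
            u=int((p[0]-585)*3.5)+k*400; v=int(550-(p[2]-140)*4.5)
            cv2.circle(im,(u,v),3 if n=='top' else 2,tuple(int(x) for x in col),-1 if n=='top' else 1)
        q=P[m]; b=q[(q[:,0]>640)&(q[:,2]>222)]; l=q[q[:,0]<602]; t=P[m&o]; t=t[t[:,2]<212]
        for nm,w in(('back',b),('lip',l),('seat',t)):
            if len(w): print(' hook',k,nm,len(w),'med',np.median(w,0).round(1),'min',w.min(0).round(1),'max',w.max(0).round(1))
for g in range(590,690,10):
    for k in(0,1): cv2.line(im,(int((g-585)*3.5)+k*400,550),(int((g-585)*3.5)+k*400,540 if g%50 else 525),(0,0,0),1)
for z in range(150,260,10): cv2.line(im,(0,int(550-(z-140)*4.5)),(8 if z%50 else 25,int(550-(z-140)*4.5)),(0,0,0),1)
save(im,'prof.png')
E
python3 prof.py
```

```text
top 13 [ 581.5 -235.4  136.2] along [-370.3 -368.9 -349.3 -312.4 -308. ] across [522.9 523.3 524.7 525.6 525.9]
 rail dir 0.19654484 -0.98049486 586.12463 -226.6754 extent -511.9 -165.7 end pts [ 620.4 -398.5  132.2] [551.2 -59.3 129.4]
 hook 0 back 38 med [659.4 372.6 237.4] min [640.1 366.5 225.5] max [665.  382.  241.6]
 hook 0 lip 20 med [597.3 372.9 220.7] min [594.2 366.3 216.4] max [600.8 381.8 227.3]
 hook 0 seat 23 med [623.2 373.  190.5] min [616.6 368.3 183.4] max [631.2 381.7 203.1]
 hook 1 back 31 med [661.6  75.7 235.2] min [642.6  67.9 222.1] max [667.2  83.  240.2]
 hook 1 lip 15 med [598.7  74.1 219.2] min [596.1  68.4 215.7] max [602.   82.1 221.9]
 hook 1 seat 4 med [624.4  72.7 195.3] min [622.2  72.7 185.5] max [628.7  73.5 196.4]
side 159 [ 585.3 -233.5  135.2] along [-374.1 -370.5 -343.5 -312.9 -309.8] across [520.3 521.1 528.2 538.2 540.5]
 rail dir 0.1969053 -0.9804225 588.25714 -252.6985 extent -518.9 -169.8 end pts [ 621.6 -405.4  133.5] [553.6 -63.1 129.9]
 hook 0 back 23 med [659.1 369.1 232.6] min [640.4 360.6 223.2] max [665.3 377.6 238.7]
 hook 0 lip 12 med [598.1 365.3 215.8] min [593.3 362.8 209.9] max [601.7 376.5 222.2]
 hook 0 seat 54 med [626.1 369.7 193.4] min [612.8 360.5 178.1] max [672.9 380.5 211.1]
 hook 1 back 30 med [661.2  69.3 232.3] min [641.6  60.5 223. ] max [667.2  82.5 238.1]
 hook 1 lip 13 med [598.2  71.6 215.9] min [595.2  58.6 212.6] max [601.8  79.2 220.8]
 hook 1 seat 41 med [624.9  67.4 185.2] min [614.7  61.7 174.1] max [687.2  82.8 199. ]
```

View pics/prof.png

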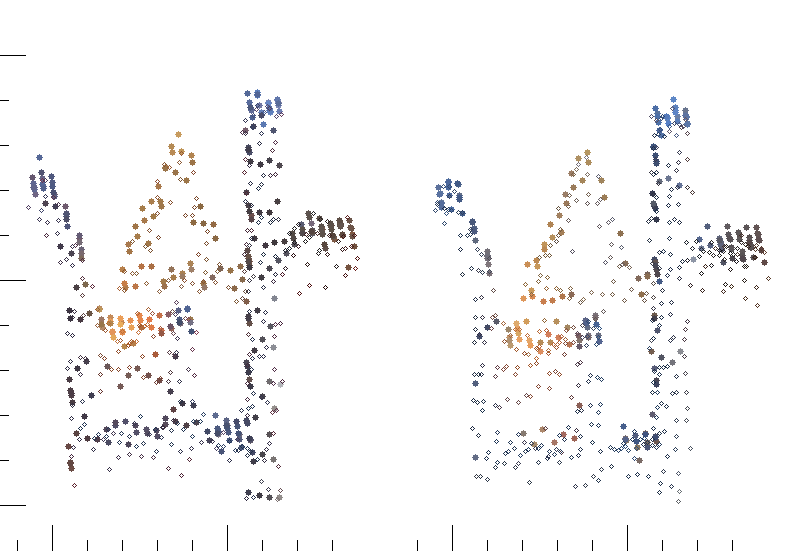

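The profile plot puts the left hook on the left: back plate top z≈239, lip top z≈222, seat top z≈191. For the right hook these are about 236.5, 221 and 189. So the seated axes are at z≈189 on the left and ≈186.5 on the right. The throat centre is at x≈623 and the mid y≈223. Sizes and heights agree with the text, so I set out for the frame.

```bash
cat > go.py <<'E'
import sys; from h import *
from scipy.spatial.transform import Rotation as Ro
def go(x,y,z,yaw):
    o=arm.get_obs(); q=np.array(o['tcp_rot']); r=Ro.from_quat(q[[1,2,3,0]]).as_matrix()
    d=r.T@(np.array([x,y,z])-o['tool_pos'])/1000; cur=np.arctan2(r[1,1],r[0,1]); 
    print('t',o['time'],'pos',np.round(o['tool_pos'],1),'yaw',cur.round(4),'tz',r[:,2].round(3),'F',np.round(o['contact_force'],2),'M',np.round(o['moment'],2),'gw',round(o['grip_width'],3),o['grip_force'])
    print('delta',d.round(4),'twist',round(cur-yaw,4))
if __name__=='__main__': go(*map(float,sys.argv[1:5]))
E
python3 go.py 585.6 -229.8 300 .198
```

```text
t 0.4 pos [176.1 599.6 292.1] yaw 1.285 tz [-0. -0. -1.] F [ 0.37 -0.12  0.  ] M [-0.   -0.03  0.01] gw 1.003 0.0
delta [-0.6267 -0.6803 -0.0077] twist 1.087
```

>>> apply_moves(
  motion=[
    [-0.034,-0.037,0,0.14],
    [-0.068,-0.074,0,0.28],
    [-0.102,-0.111,0,0.42],
    [-0.136,-0.147,0,0.56],
    [-0.169,-0.184,0,0.7],
    [-0.203,-0.221,0,0.84],
    [-0.237,-0.257,0,0.98],
    [-0.27,-0.294,-0.008,1.087],
  ],
  grip=1,
)

```text
time: 1.2
tool_pos: [352.5, 239.7, 300.0]
tcp_rot: [-0.0, 0.636, 0.772, -0.0]
contact_force: [2.3, 0.6, 0.3]
grip_width: 1.002
grip_force: 0.0
```

```bash
python3 go.py 585.6 -229.8 300 .198
```

```text
t 1.2 pos [352.5 239.7 300. ] yaw 0.1933 tz [-0.001 -0.    -1.   ] F [2.32 0.55 0.26] M [-0.06  0.01 -0.04] gw 1.002 0.0
delta [-0.5055  0.1386 -0.    ] twist -0.0047
```

>>> apply_moves(
  motion=[
    [-0.045,0.012,0,0],
    [-0.09,0.025,0,0],
    [-0.135,0.037,0,0],
    [-0.18,0.049,0,0],
    [-0.225,0.062,0,0],
    [-0.27,0.074,0,0],
    [-0.315,0.086,0,0],
    [-0.36,0.099,0,0],
  ],
)

```text
time: 2.0
tool_pos: [520.6, -93.8, 300.4]
tcp_rot: [0.0, 0.634, 0.773, 0.0]
contact_force: [0.8, 0.7, -0.1]
grip_width: 1.005
grip_force: 0.0
```

>>> apply_moves(
  motion=[
    [-0.045,0.012,0,0],
    [-0.09,0.024,0,0],
    [-0.135,0.036,0,0],
    [-0.14,0.037,0,0],
    [-0.14,0.037,0,0],
  ],
)

```text
time: 2.5
tool_pos: [584.0, -223.2, 299.7]
tcp_rot: [-0.0, 0.635, 0.773, 0.0]
contact_force: [-0.5, -0.6, -0.3]
grip_width: 1.0
grip_force: 0.0
```

```bash
python3 go.py 585.6 -229.8 178.5 .198; python3 - <<'E'
from h import *
c,P,*_=snap("side"); save(cv2.resize(c[150:340,260:460],None,fx=3,fy=3),'app.png')
E
```

```text
t 2.5 pos [ 584.  -223.2  299.7] yaw 0.1958 tz [-0.  0. -1.] F [-0.54 -0.56 -0.31] M [-0.02  0.09  0.04] gw 1.0 0.0
delta [-0.0069  0.0003  0.1212] twist -0.0022
```

View pics/app.png

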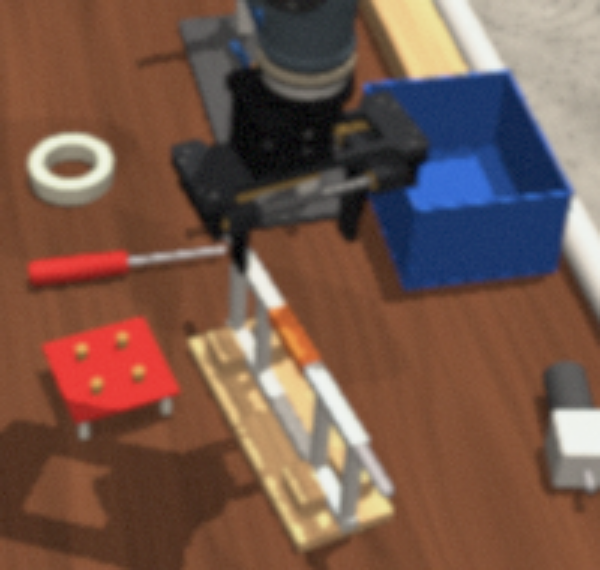

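The picture shows the open fingers straddling the rail line above the sleeve at about (295,335), with nothing in the way below. I descend.

>>> apply_moves(
  motion=[
    [-0.007,0,0.04,0],
    [-0.007,0,0.08,0],
    [-0.007,0,0.105,0],
    [-0.007,0,0.121,0],
    [-0.007,0,0.121,0],
    [-0.007,0,0.121,0],
  ],
)

```text
time: 3.15
tool_pos: [585.1, -227.3, 179.7]
tcp_rot: [-0.0, 0.633, 0.774, 0.0]
contact_force: [-0.1, 0.2, -0.3]
grip_width: 1.004
grip_force: 0.0
```

>>> apply_moves(
  motion=[
    [0,0,0,0],
    [0,0,0,0],
    [0,0,0,0],
    [0,0,0,0],
    [0,0,0,0],
    [0,0,0,0],
    [0,0,0,0],
    [0,0,0,0],
  ],
  grip=-1,
  squeeze=25,
)

```text
time: 3.95
tool_pos: [585.3, -228.7, 179.1]
tcp_rot: [-0.0, 0.634, 0.774, -0.0]
contact_force: [-0.1, 0.3, 0.7]
grip_width: 0.36
grip_force: 0.0
```

```bash
python3 go.py 585.6 -229.8 178.5 .198
```

```text
t 3.95 pos [ 585.3 -228.7  179.1] yaw 0.1979 tz [-0.  0. -1.] F [-0.15  0.27  0.68] M [-0.06  0.03  0.01] gw 0.36 0.0
delta [-0.0011  0.0001  0.0006] twist -0.0001
```

>>> apply_moves(
  motion=[
    [0,0,0,0],
    [0,0,0,0],
    [0,0,0,0],
    [0,0,0,0],
    [0,0,0,0],
    [0,0,0,0],
  ],
)

```text
time: 4.55
tool_pos: [585.5, -228.7, 179.2]
tcp_rot: [0.0, 0.634, 0.774, 0.0]
contact_force: [1.1, -0.3, -1.2]
grip_width: 0.208
grip_force: 25.0
```

```bash
python3 go.py 585.6 -229.8 178.5 .198
```

```text
t 4.55 pos [ 585.5 -228.7  179.2] yaw 0.1979 tz [ 0. -0. -1.] F [ 1.07 -0.33 -1.17] M [ 0.05 -0.22  0.  ] gw 0.208 24.986916314810514
delta [-0.0011 -0.0001  0.0007] twist -0.0001
```

>>> apply_moves(
  motion=[
    [0,0,-0.008,0],
    [0,0,-0.02,0],
    [0,0,-0.04,0],
    [0,0,-0.07,0],
    [0,0,-0.1,0],
    [0,0,-0.125,0],
    [0,0,-0.137,0],
    [0,0,-0.137,0],
  ],
)

```text
time: 5.35
tool_pos: [585.7, -229.0, 318.4]
tcp_rot: [0.002, 0.634, 0.774, 0.0]
contact_force: [1.1, -1.2, -6.4]
grip_width: 0.204
grip_force: 24.9
```

```bash
python3 go.py 480 0 316 .1
```

```text
t 5.35 pos [ 585.7 -229.   318.4] yaw 0.1981 tz [ 0.003 -0.002 -1.   ] F [ 1.05 -1.22 -6.36] M [-0.14 -0.01  0.  ] gw 0.204 24.924522653454915
delta [ 0.2453 -0.0585  0.0016] twist 0.0981
```

>>> apply_moves(
  motion=[
    [0.018,-0.004,0,0.008],
    [0.05,-0.012,0,0.02],
    [0.085,-0.02,0,0.035],
    [0.12,-0.028,0,0.05],
    [0.155,-0.037,0,0.065],
    [0.19,-0.045,0,0.08],
    [0.225,-0.054,0,0.095],
    [0.245,-0.058,0,0.098],
  ],
)

```text
time: 6.15
tool_pos: [476.7, 2.8, 314.4]
tcp_rot: [-0.003, 0.671, 0.742, -0.001]
contact_force: [-0.3, -0.2, -6.2]
grip_width: 0.201
grip_force: 24.9
```

```bash
python3 go.py 480 223 316 .006
```

```text
t 6.15 pos [476.7   2.8 314.4] yaw 0.1009 tz [-0.007  0.002 -1.   ] F [-0.29 -0.2  -6.21] M [-0.26 -0.02  0.03] gw 0.201 24.928798181936145
delta [ 0.2188  0.0255 -0.0011] twist 0.0949
```

>>> apply_moves(
  motion=[
    [0.015,0.002,0,0.008],
    [0.045,0.005,0,0.02],
    [0.08,0.009,0,0.035],
    [0.115,0.013,0,0.05],
    [0.15,0.018,0,0.065],
    [0.185,0.022,0,0.08],
    [0.21,0.025,0,0.095],
    [0.22,0.025,0,0.095],
  ],
)

```text
time: 6.95
tool_pos: [482.0, 223.6, 314.6]
tcp_rot: [-0.001, 0.704, 0.71, -0.001]
contact_force: [0.3, -0.1, -5.8]
grip_width: 0.205
grip_force: 24.9
```

>>> apply_moves(
  motion=[
    [0,0,0,0],
    [0,0,0,0],
    [0,0,0,0],
  ],
)

```text
time: 7.25
tool_pos: [483.0, 220.2, 315.8]
tcp_rot: [-0.0, 0.706, 0.708, -0.001]
contact_force: [-0.4, -0.3, -4.7]
grip_width: 0.205
grip_force: 24.9
```

```bash
cat > fr.py <<'E'
from h import *
def frame(n):
    c,P,K,R,t=snap(n); o=arm.get_obs(); x,y,z=o['tool_pos']; z-=51
    # stub points: beyond +-128 along y
    for s in(1,-1):
        m=(abs(P[...,0]-x)<14)&(s*(P[...,1]-y)>128)&(s*(P[...,1]-y)<180)&(abs(P[...,2]-z)<15)
        q=P[m]
        if len(q): print(n,s,len(q),'med',np.median(q,0).round(1),'endy',(q[:,1].max() if s>0 else q[:,1].min()).round(1),'zmax',np.percentile(q[:,2],90).round(1))
if __name__=='__main__': frame("top"); frame("side")
E
python3 go.py 623 223 316 .006; python3 fr.py
```

```text
t 7.25 pos [483.  220.2 315.8] yaw 0.0037 tz [-0.001 -0.001 -1.   ] F [-0.36 -0.32 -4.68] M [ 0.01  0.05 -0.02] gw 0.205 24.943016013130546
delta [ 0.0023  0.14   -0.0003] twist -0.0023
top -1 81 med [482.   70.8 268.7] endy 45.4 zmax 271.9
side -1 54 med [481.7  65.5 267.3] endy 41.7 zmax 270.4
```

>>> apply_moves(
  motion=[
    [0.001,0.015,0,0],
    [0.002,0.04,0,0],
    [0.002,0.07,0,0],
    [0.002,0.1,0,0],
    [0.002,0.125,0,0],
    [0.002,0.14,0,0],
    [0.002,0.14,0,0],
    [0.002,0.14,0,0],
  ],
)

```text
time: 8.15
tool_pos: [622.5, 223.3, 315.5]
tcp_rot: [-0.001, 0.706, 0.708, -0.001]
contact_force: [-1.4, 1.2, -6.0]
grip_width: 0.202
grip_force: 25.0
```

```bash
python3 go.py 623 223 268 .006; python3 fr.py; python3 - <<'E'
from h import *
a=snap("top")[0][130:200,160:320];b=snap("side")[0][90:210,290:400]
w=np.zeros((600,800,3),np.uint8);w[:350]=cv2.resize(a,(800,350));w[350:]=0;save(w[:350],'t1.png');save(cv2.resize(b,None,fx=5,fy=5),'s1.png')
E
```

```text
t 8.15 pos [622.5 223.3 315.5] yaw 0.0039 tz [-0.003 -0.    -1.   ] F [-1.43  1.15 -6.01] M [-0.11  0.09 -0.04] gw 0.202 24.95411854237318
delta [-0.0003  0.0006  0.0475] twist -0.0021
top -1 88 med [621.6  72.7 268.1] endy 49.2 zmax 270.4
side -1 64 med [620.2  71.7 267.2] endy 45.0 zmax 269.8
```

View pics/s1.png

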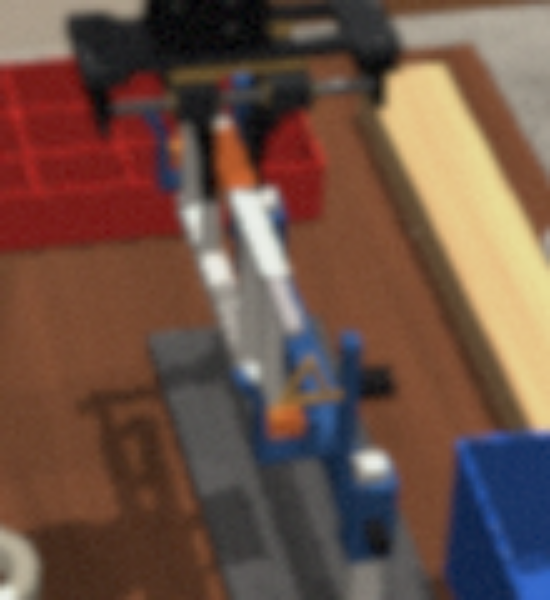

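The view shows the frame between the hooks, with the right stub at about (290,310) above the right hook's funnel and brass bolt at (310,380). I lower it.

>>> apply_moves(
  motion=[
    [0,0.001,0.006,0],
    [0,0.001,0.016,0],
    [0,0.001,0.028,0],
    [0,0.001,0.038,0],
    [0,0.001,0.042,0],
    [0,0.001,0.042,0],
    [0,0.001,0.042,0],
  ],
)

```text
time: 9.05
tool_pos: [624.4, 224.3, 274.2]
tcp_rot: [0.0, 0.705, 0.709, 0.0]
contact_force: [0.8, 1.0, -4.1]
grip_width: 0.203
grip_force: 25.0
```

>>> apply_moves(
  motion=[
    [0,0,0.003,0],
    [0,0,0.006,0],
    [0,0,0.009,0],
    [0,0,0.012,0],
  ],
)

```text
time: 9.45
tool_pos: [623.6, 224.3, 262.8]
tcp_rot: [-0.0, 0.705, 0.709, -0.0]
contact_force: [-3.9, 0.5, -0.6]
grip_width: 0.207
grip_force: 25.0
```

```bash
python3 go.py 623 223 240 .006
```

```text
t 9.45 pos [623.6 224.3 262.8] yaw 0.0052 tz [-0.001  0.    -1.   ] F [-3.95  0.49 -0.56] M [-0.1   0.55  0.02] gw 0.207 24.96468571596779
delta [-0.0013 -0.0006  0.0228] twist -0.0008
```

>>> apply_moves(
  motion=[
    [0,0,0.002,0],
    [0,0,0.004,0],
    [0,0,0.006,0],
    [0,0,0.008,0],
    [0,0,0.008,0],
  ],
)

```text
time: 9.95
tool_pos: [623.5, 224.2, 253.4]
tcp_rot: [-0.001, 0.705, 0.709, -0.001]
contact_force: [-4.6, 0.2, -2.2]
grip_width: 0.201
grip_force: 25.0
```

>>> apply_moves(
  motion=[
    [0,0,0.002,0],
    [0,0,0.004,0],
    [0,0,0.006,0],
    [0,0,0.006,0],
  ],
)

```text
time: 10.35
tool_pos: [623.4, 224.2, 246.8]
tcp_rot: [-0.001, 0.705, 0.709, -0.001]
contact_force: [-5.0, 1.2, -6.2]
grip_width: 0.207
grip_force: 25.0
```

```bash
python3 go.py 623 223 238 .006
```

```text
t 10.35 pos [623.4 224.2 246.8] yaw 0.0047 tz [-0.003 -0.    -1.   ] F [-4.96  1.2  -6.16] M [-0.07  0.75 -0.04] gw 0.207 24.9792261980474
delta [-0.0012 -0.0003  0.0088] twist -0.0013
```

>>> apply_moves(
  motion=[
    [0,0,0.001,0],
    [0,0,0.002,0],
    [0,0,0.003,0],
    [0,0,0.003,0],
  ],
)

```text
time: 10.75
tool_pos: [623.8, 224.1, 244.7]
tcp_rot: [-0.0, 0.705, 0.709, -0.0]
contact_force: [-4.9, 0.2, -5.0]
grip_width: 0.202
grip_force: 25.0
```

>>> apply_moves(
  motion=[
    [0,0,0.001,0],
    [0,0,0.002,0],
    [0,0,0.002,0],
  ],
)

```text
time: 11.05
tool_pos: [623.8, 224.2, 243.0]
tcp_rot: [-0.0, 0.705, 0.709, -0.0]
contact_force: [-5.1, 0.8, -3.1]
grip_width: 0.207
grip_force: 25.0
```

>>> apply_moves(
  motion=[
    [0,0,0.001,0],
    [0,0,0.002,0],
    [0,0,0.002,0],
  ],
)

```text
time: 11.35
tool_pos: [624.1, 224.1, 241.0]
tcp_rot: [-0.0, 0.705, 0.709, -0.0]
contact_force: [-4.5, -0.7, -4.3]
grip_width: 0.202
grip_force: 25.0
```

```bash
python3 go.py 623 223 238 .006;python3 fr.py
```

```text
t 11.35 pos [624.1 224.1 241. ] yaw 0.0047 tz [-0.  0. -1.] F [-4.54 -0.67 -4.31] M [0.04 0.85 0.01] gw 0.202 24.973145280964673
delta [-0.0011 -0.0011  0.003 ] twist -0.0013
top -1 102 med [623.3  73.2 193.2] endy 50.6 zmax 198.3
side -1 92 med [623.   68.6 192.1] endy 45.5 zmax 197.5
```

>>> apply_moves(
  motion=[
    [0,0,0.001,0],
    [0,0,0.002,0],
    [0,0,0.002,0],
  ],
)

```text
time: 11.75
tool_pos: [624.8, 224.2, 239.9]
tcp_rot: [0.001, 0.705, 0.709, 0.001]
contact_force: [-4.0, -0.6, -0.9]
grip_width: 0.206
grip_force: 25.0
```

>>> apply_moves(
  motion=[
    [0,0,0.001,0],
    [0,0,0.0015,0],
    [0,0,0.0015,0],
  ],
)

```text
time: 12.05
tool_pos: [625.1, 224.2, 238.9]
tcp_rot: [0.001, 0.705, 0.709, 0.001]
contact_force: [-3.3, -1.6, 3.8]
grip_width: 0.203
grip_force: 25.0
```

```bash
python3 go.py 623 223 238 .006;python3 fr.py
```

```text
t 12.05 pos [625.1 224.2 238.9] yaw 0.0051 tz [ 0.003  0.    -1.   ] F [-3.35 -1.65  3.78] M [-0.07  0.65  0.  ] gw 0.203 24.97504919534549
delta [-0.0012 -0.0021  0.0009] twist -0.0009
top -1 89 med [624.   72.7 191. ] endy 50.8 zmax 195.9
side -1 89 med [622.7  67.3 189.7] endy 44.3 zmax 197.0
```

>>> apply_moves(
  motion=[
    [0,0,0.001,0],
    [0,0,0.002,0],
    [0,0,0.002,0],
    [0,0,0.002,0],
  ],
)

```text
time: 12.55
tool_pos: [625.1, 224.2, 238.3]
tcp_rot: [0.001, 0.705, 0.709, 0.001]
contact_force: [-5.1, -1.5, 11.7]
grip_width: 0.199
grip_force: 25.0
```

>>> apply_moves(
  motion=[
    [0,0,0.001,0],
    [0,0,0.002,0],
    [0,0,0.002,0],
    [0,0,0.002,0],
  ],
)

```text
time: 12.95
tool_pos: [625.1, 224.2, 238.1]
tcp_rot: [0.002, 0.705, 0.709, 0.002]
contact_force: [-8.4, -2.8, 18.3]
grip_width: 0.202
grip_force: 25.0
```

```bash
python3 go.py 623 223 238 .006;python3 fr.py
```

```text
t 12.95 pos [625.1 224.2 238.1] yaw 0.0053 tz [ 0.004  0.    -1.   ] F [-8.38 -2.76 18.28] M [-0.35  1.41  0.01] gw 0.202 24.976213092450052
delta [-0.0012 -0.0021  0.0001] twist -0.0007
top -1 90 med [624.2  73.  189.9] endy 50.7 zmax 192.9
side -1 90 med [623.1  67.5 188.1] endy 45.1 zmax 197.2
```

>>> apply_moves(
  motion=[
    [0,-0.001,-0.001,0],
    [0,-0.0015,-0.002,0],
    [0,-0.0015,-0.003,0],
    [0,-0.0015,-0.004,0],
    [0,-0.0015,-0.004,0],
  ],
)

```text
time: 13.55
tool_pos: [624.8, 224.2, 238.7]
tcp_rot: [0.002, 0.705, 0.709, 0.002]
contact_force: [1.8, -1.1, 3.1]
grip_width: 0.202
grip_force: 25.0
```

>>> apply_moves(
  motion=[
    [0,0,-0.001,0],
    [0,0,-0.002,0],
    [0,0,-0.003,0],
    [0,0,-0.003,0],
  ],
)

```text
time: 13.95
tool_pos: [624.3, 224.2, 239.9]
tcp_rot: [0.001, 0.705, 0.709, 0.001]
contact_force: [5.9, -0.8, -1.3]
grip_width: 0.203
grip_force: 25.0
```

```bash
python3 go.py 623 223 238 .006;python3 fr.py; python3 - <<'E'
from h import *
a=snap("top")[0];b=snap("side")[0]
w=np.zeros((600,800,3),np.uint8)
w[:300,:400]=cv2.resize(a[145:190,160:220],(400,300),interpolation=cv2.INTER_CUBIC);w[:300,400:]=cv2.resize(a[140:185,265:325],(400,300),interpolation=cv2.INTER_CUBIC)
w[300:,:400]=cv2.resize(b[95:140,305:365],(400,300),interpolation=cv2.INTER_CUBIC);w[300:,400:]=cv2.resize(b[145:190,325:385],(400,300),interpolation=cv2.INTER_CUBIC)
save(w,'q.png')
E
```

```text
t 13.95 pos [624.3 224.2 239.9] yaw 0.005 tz [ 0.004  0.    -1.   ] F [ 5.9  -0.78 -1.34] M [ 0.   -0.95  0.08] gw 0.203 24.987441929988563
delta [-0.0012 -0.0013  0.0019] twist -0.001
top -1 88 med [623.6  73.1 192.1] endy 50.7 zmax 196.5
side -1 92 med [623.6  69.1 189.9] endy 46.6 zmax 197.1
```

View pics/q.png

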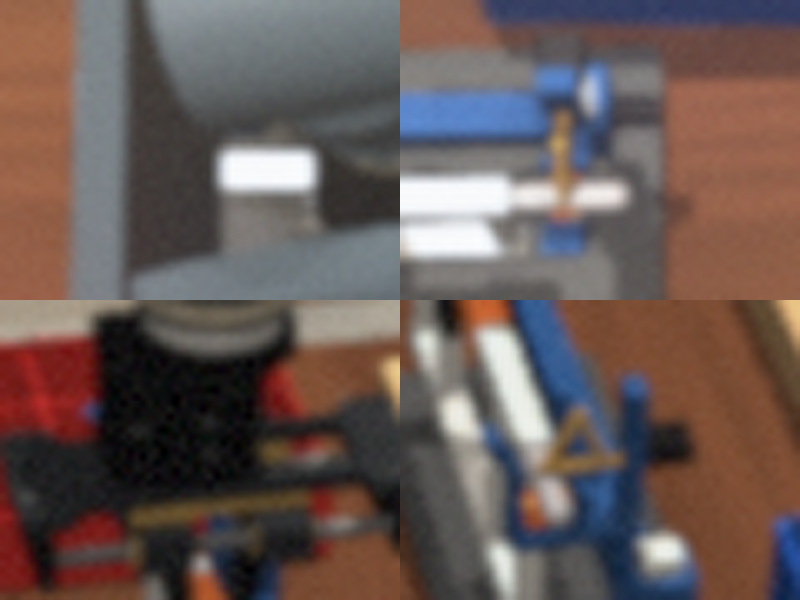

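The right hook (lower right) shows the brass bolt closed over the stub, at about (575,460) in the side crop and (560,150) in the top crop. The left hook is hidden by the arm. I do a gentle pull test to check the left end.

>>> apply_moves(
  motion=[
    [0,0.0007,-0.001,0],
    [0,0.0007,-0.002,0],
    [0,0.0007,-0.002,0],
  ],
)

```text
time: 14.45
tool_pos: [624.3, 224.2, 240.2]
tcp_rot: [0.0, 0.705, 0.709, 0.0]
contact_force: [6.9, 0.5, -7.7]
grip_width: 0.205
grip_force: 25.0
```

```bash
python3 go.py 623 223 238 .006;python3 fr.py
```

```text
t 14.45 pos [624.3 224.2 240.2] yaw 0.005 tz [ 0.001  0.    -1.   ] F [ 6.86  0.49 -7.72] M [ 0.11 -1.13  0.05] gw 0.205 24.985829405486584
delta [-0.0012 -0.0013  0.0022] twist -0.001
top -1 93 med [623.5  73.  191.6] endy 50.7 zmax 196.9
side -1 86 med [623.7  66.7 191. ] endy 44.8 zmax 198.0
```

>>> apply_moves(
  motion=[
    [0,0,-0.001,0],
    [0,0,-0.002,0],
    [0,0,-0.002,0],
  ],
)

```text
time: 14.85
tool_pos: [624.2, 224.2, 240.3]
tcp_rot: [-0.0, 0.705, 0.709, 0.0]
contact_force: [9.1, 1.4, -15.6]
grip_width: 0.204
grip_force: 25.0
```

```bash
python3 go.py 623 223 238 .006;python3 fr.py
```

```text
t 14.85 pos [624.2 224.2 240.3] yaw 0.0048 tz [-0.  0. -1.] F [  9.13   1.39 -15.6 ] M [ 0.25 -1.51  0.08] gw 0.204 24.984691813588142
delta [-0.0012 -0.0013  0.0023] twist -0.0012
top -1 93 med [623.4  72.7 192.3] endy 50.8 zmax 196.8
side -1 87 med [622.8  68.4 190.7] endy 45.1 zmax 197.5
```

Both ends are held: the pull only raises the frame 0.1 mm for 8 N, with almost no moment about x. I unload, then release.

>>> apply_moves(
  motion=[
    [0,0.001,0.001,0],
    [0,0.002,0.002,0],
    [0,0.002,0.003,0],
    [0,0.002,0.004,0],
    [0,0.002,0.004,0],
  ],
)

```text
time: 15.45
tool_pos: [624.5, 224.2, 240.1]
tcp_rot: [-0.001, 0.705, 0.709, -0.001]
contact_force: [0.9, 0.1, -5.7]
grip_width: 0.201
grip_force: 25.0
```

```bash
python3 go.py 623 223 238 .006;python3 fr.py
```

```text
t 15.45 pos [624.5 224.2 240.1] yaw 0.0051 tz [-0.002 -0.    -1.   ] F [ 0.93  0.12 -5.66] M [ 0.06 -0.23  0.02] gw 0.201 24.98309278395027
delta [-0.0012 -0.0015  0.0021] twist -0.0009
top -1 91 med [623.8  72.7 191.5] endy 50.9 zmax 195.7
side -1 92 med [623.4  67.8 190.2] endy 44.8 zmax 197.2
```

>>> apply_moves(
  motion=[
    [0,0,0.0015,0],
    [0,0,0.0015,0],
    [0,0,0.0015,0],
  ],
  squeeze=8,
)

```text
time: 15.85
tool_pos: [624.5, 224.2, 239.8]
tcp_rot: [-0.0, 0.705, 0.709, -0.001]
contact_force: [-3.2, -0.6, 0.6]
grip_width: 0.208
grip_force: 8.0
```

>>> apply_moves(
  motion=[
    [0,0,0,0],
    [0,0,0,0],
    [0,0,0,0],
    [0,0,0,0],
    [0,0,0,0],
    [0,0,0,0],
    [0,0,0,0],
    [0,0,0,0],
  ],
  grip=0.3,
)

```text
time: 16.65
tool_pos: [625.4, 224.2, 239.2]
tcp_rot: [0.0, 0.705, 0.709, 0.0]
contact_force: [0.9, 0.3, 0.3]
grip_width: 0.641
grip_force: 0.0
```

```bash
python3 go.py 623 223 330 .006
```

```text
t 16.65 pos [625.4 224.2 239.2] yaw 0.005 tz [ 0.  0. -1.] F [0.91 0.29 0.28] M [-0.11  0.11  0.03] gw 0.641 0.0
delta [-0.0012 -0.0024 -0.0908] twist -0.001
```

>>> apply_moves(
  motion=[
    [0,0,-0.015,0],
    [0,0,-0.04,0],
    [0,0,-0.075,0],
    [0,0,-0.11,0],
    [0,0,-0.13,0],
  ],
)

```text
time: 17.15
tool_pos: [626.3, 224.5, 374.2]
tcp_rot: [0.002, 0.705, 0.709, 0.003]
contact_force: [0.4, -0.1, 0.3]
grip_width: 0.652
grip_force: 0.0
```

>>> apply_moves(
  motion=[
    [-0.03,-0.03,0,0],
    [-0.06,-0.06,0,0],
    [-0.095,-0.09,0,0],
    [-0.13,-0.12,0,0],
    [-0.17,-0.14,0,0],
    [-0.21,-0.15,0,0],
    [-0.25,-0.15,0,0],
    [-0.29,-0.15,0,0],
  ],
)

```text
time: 17.95
tool_pos: [476.4, -67.9, 370.9]
tcp_rot: [0.001, 0.705, 0.709, 0.001]
contact_force: [0.1, -0.6, 0.2]
grip_width: 0.649
grip_force: 0.0
```

>>> apply_moves(
  motion=[
    [-0.04,0,0,0],
    [-0.08,0,0,0],
    [-0.12,0,0,0],
    [-0.12,0,0,0],
    [-0.12,0,0,0],
  ],
)

```text
time: 18.45
tool_pos: [477.3, -187.3, 370.0]
tcp_rot: [0.0, 0.706, 0.708, 0.0]
contact_force: [-1.0, 0.6, -0.0]
grip_width: 0.646
grip_force: 0.0
```

```bash
python3 - <<'E'
from h import *
T=snap("top");S_=snap("side");a=T[0];b=S_[0]
w=np.zeros((600,800,3),np.uint8)
w[:300,:400]=cv2.resize(a[140:185,160:220],(400,300),interpolation=cv2.INTER_CUBIC);w[:300,400:]=cv2.resize(a[140:185,265:325],(400,300),interpolation=cv2.INTER_CUBIC)
w[300:,:400]=cv2.resize(b[90:135,295:355],(400,300),interpolation=cv2.INTER_CUBIC);w[300:,400:]=cv2.resize(b[145:190,325:385],(400,300),interpolation=cv2.INTER_CUBIC)
save(w,'q2.png')
for n,(c,P,*_) in(("top",T),("side",S_)):
    for nm,lo,hi in(("stubL",385,396),("railL",290,340),("sleeve",200,250),("railR",105,155),("stubR",50,62)):
        m=(abs(P[...,0]-623)<12)&(P[...,1]>lo)&(P[...,1]<hi)&(abs(P[...,2]-192)<15); q=P[m]
        if len(q): print(n,nm,len(q),np.median(q,0).round(1),np.percentile(q[:,2],85).round(1))
o=arm.get_obs(); print(o['time'],o['tool_pos'])
E
```

```text
top stubL 17 [621.6 389.8 193.9] 198.0
top railL 109 [621.2 314.8 196.8] 199.2
top sleeve 132 [621.8 224.6 197.1] 199.7
top railR 107 [622.  129.1 194.8] 197.4
top stubR 19 [623.5  56.3 193.3] 194.4
side railL 50 [621.  313.7 194.5] 196.5
side sleeve 63 [620.7 222.8 196.3] 198.4
side railR 11 [624.  150.2 195.2] 196.1
18.55 [ 477.19810352 -185.65905551  369.69311799]
```

View pics/q2.png

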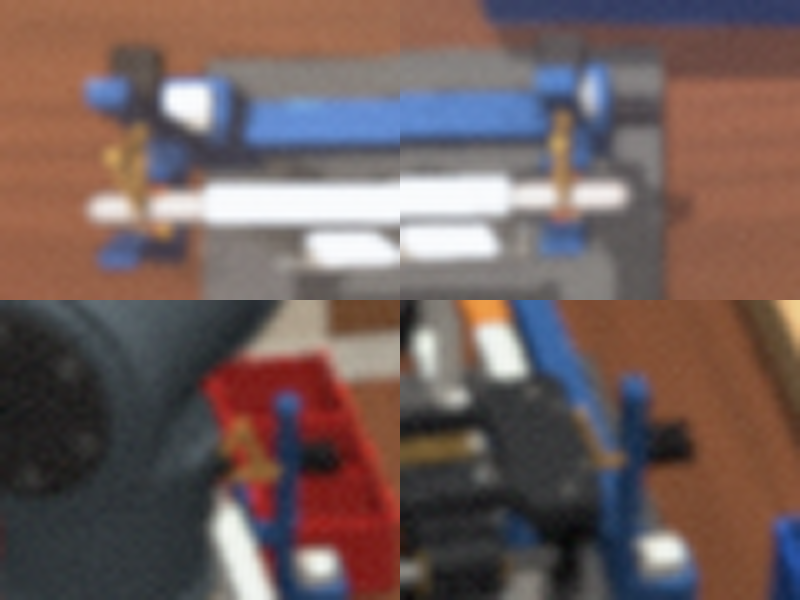

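In the top view both brass bolts cross over their stubs, the left at about (145,210) and the right at (562,195). As a check I compare the bolt positions with the extended positions from the start.

```bash
python3 - <<'E'
from h import *
for n in("top","side"):
    c,P,*_=snap(n); h=cv2.cvtColor(c,cv2.COLOR_RGB2HSV); o=(h[...,0]>8)&(h[...,0]<24)&(h[...,1]>90)
    for nm,lo,hi in(("L",355,392),("R",58,92)):
        m=o&(P[...,2]>198)&(P[...,2]<240)&(P[...,1]>lo)&(P[...,1]<hi)&(P[...,0]>605)&(P[...,0]<653); q=P[m]
        if len(q)>3:
            q=q[q[:,2].argsort()]; print(n,nm,len(q),'apex',q[-4:].mean(0).round(1),'xmin',np.sort(q[:,0])[:4].round(1), 'z there',q[q[:,0].argmin(),2].round(1))
E
```

```text
top L 38 apex [635.1 374.6 230.5] xmin [609.2 621.7 624.6 624.7] z there 200.1
top R 15 apex [639.4  74.6 224.2] xmin [626.1 628.5 628.7 630.1] z there 208.3
side L 27 apex [636.4 373.  223.5] xmin [625.3 630.3 631.  631.3] z there 218.5
```

```bash
python3 -c "
from rig import arm
print(arm.hand_in())"
```

```text
the job is handed in; nothing more can be done
None
```

The job is handed in: the frame hangs in the blue stand with both bolts snapped shut over their stubs. A gentle pull before letting go and the pictures afterwards both confirm it. Measured contact force stayed under 20 N, I moved nothing else on the bench, and it took about 19 s.

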